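Lean a stone slab on the drying stand

TASK

Clear the canister off the leaning stand by its handle and set it down upright on the bench close beside the stand. Then take the tall square-topped slab out of the rack and stand it gently on the stand, right way up, its bottom edge on the black rubber strip, centred and square to the grey granite block, and let it lean back at about 20 degrees with its face resting on the block's top edge. Do not tip the canister over, and leave everything else where it is.

Things in the scene. Friction and masses are not known exactly. Their poses are not given: they have to be found in the camera images.
- stand: Fixed. Wooden board 200 (x) x 160 (y) x 20 mm; on it a grey granite block from x = -95 to -35 mm, 120 mm wide in y, centred, top 110 mm above the bench; a flush black rubber strip across the board, x = -16 to +16 mm. Origin: centre of the underside, z up. The slab's top leans to -x. At 20 degrees on the block's top edge, the leaning face meets the board at x = -2 mm.
- rack: Wooden rack, fixed: base 190 (x) x 150 (y) x 20 mm with two slots along y at x = -45 and +45 mm, each 18 mm wide between battens 15 mm thick, tops 60 mm above the bench. A slab stands upright in each slot, 20 mm above the bench. Origin: centre of the underside, z up.
- slab: Tall dark granite slab, square corners, thin border line, 14 mm thick (x) x 110 wide (y) x 160 high (z), about 0.66 kg, upright in either slot of the rack. Origin: centre of the bottom face; z points to the top edge, x is the normal of the broad faces (both alike).
- arched_slab: Lower slab of dark granite with a round arched top, 14 x 100 x 120 mm, in the other slot of the rack; stays there. Origin: centre of the bottom face, x normal to the faces, z up.
- canister: Lidded steel canister, 76 mm across, 78 mm high without handle, about 0.35 kg, on the stand's board over the strip. Stiff arched handle: a level round bar 10 mm thick along its y axis, centre line 115 mm above its base, clear length 52 mm between uprights at y = -31 and +31 mm. Origin: centre of the base; z up.
- tape_roll: Roll of pale tape lying flat, 100 mm across, 50 mm high; bystander. Origin: centre of the underside.
- rubbing_block: Grey abrasive block 100 x 55 x 35 mm; bystander. Origin: centre of the underside.
- brush: Hand brush 200 mm long lying on the bench; bystander. Origin: under its middle.

How it is judged:
By the outcome, as a careful person would: the job done as asked, in the order asked, and still so for the second after the job is handed in, with the robot touching nothing.
It also fails if it takes over 64 s, if anything falls off the work surface, if the arm or the gripper's body presses on something with over 40 N, if the wrist force passes 120 N, or if a joint passes its speed limit or range.

ROBOT

A 6-joint arm with a two-finger parallel gripper is mounted at the origin on the work surface. World frame = base frame: x ahead of the robot, y to its left, z up, the work surface at z = 0. Lengths are in mm, angles in rad, forces in N, time in s.
With the tool pointing down it reaches from about 400 to 925 mm from the base axis. Payload 12.5 kg.
Tool frame: the origin (TCP) lies midway between the tips of the shut fingers; the grasp point (between the pads) lies 19 mm behind it; z points along the fingers, y is the line along which they close (so a half turn about z gives the same grasp; the last joint's range is limited). The gripper opens to 95 mm and grips with 3 to 60 N. Pads are 20 mm wide; open, the fingers measure 119 mm over their backs; the gripper's body (75 mm by 180 mm) begins 59 mm behind the grasp point.
Start: joints at [-1.451, 0.491, 1.559, -0, 1.092, -0.106], TCP at [139.951, -609.147, 214.661] pointing down, gripper open.
Joint ranges: [-3.1, 3.1], [-0.84, 2.19], [0.05, 2.79], [-1.13, 4.28], [0.06, 2.93], [-2.69, 2.69]. Speed limits (rad/s): [2.22, 2.22, 2.79, 3.14, 3.14, 3.14].

INTERFACE

Orientations are given as [roll, pitch, yaw] about the fixed x, y, z axes, in that order (R = Rz(yaw) Ry(pitch) Rx(roll)).
In Python, from cell import env gives the robot as it stands.
- The arm moves only by the tool carry_out, never from a script. Its argument "series" is a list of rows, each a list of 4 numbers: the shift along the world's x, y, z normalised to -1 to 1, where 1 is 5 cm, then the turn about the world's z normalised to -1 to 1, where 1 is 6 degrees. In form: [[x, y, z, turn], ...]. A call has exactly 5 rows; each row shifts and turns the commanded pose from where the row before left it; what a row does not reach is not made up. A row lasts 1/10 s, in which the tool goes at most 50 mm and 8.59 degrees, less where a joint would pass 70% of its speed; a pose out of reach is approached as far as the arm can. A call with a number of a shift or a turn outside -1 to 1 is refused whole. A call with a gripper value outside its range is refused whole. "fingers" is the closure, from -1 (fully open) to 1 (shut), set as the call begins (left out, the last holds). The fingers move at their own pace and stop on an object; the grip force is fixed at half the most. Time passes only in rows, so rows that do not move let the fingers close, or fill a call up. It gives the time, the measured TCP pose, the force, the opening and the grip force at its end, in the units of the state.
- env.state(): the state, without advancing time (a new reading comes with each control period).
- env.read_camera(name): name is "scene" or "top"; returns the picture (420x560x3 uint8, red, green, blue); there is no depth.
- env.calibration(name): a dict with "K" (3x3 intrinsics, pixels), "pose" (4x4, takes a point from camera to world coordinates). Camera axes: x right, y down, z forward; pixel columns grow to the right and rows downward; lengths in mm; the calibration is good to about 2 mm. A picture is of the moment at which its call begins. calibration takes no time and is no camera call.
- env.job_done(): hands the job in; it is judged then, once.
Trained networks look in the newest picture that a camera, given by its name, has taken for a name from the list of things; names that differ only in an ending like _2 or _b are one class to them, and where a whole thing is asked for, a point or a joint stands for the part that bears it (a point fixed in the world has none). Each returns a list of dicts, best first, with "conf" (0 to 1); they miss things now and then, are a little off and sometimes report something else, mostly with a low value. They report only what shows in the picture. A call takes as long as a camera call.
- env.look_for(camera, label): "position" ([row, column] as shares, 0 to 1, of the picture: columns of its width, rows of its height, amid what is visible of it).
The state is a dict: "t": time; "joints": joint angles; "qvel": joint speeds; "tau": joint torques, N m; "eef_pos": TCP position; "tcp_rot": TCP orientation; "ft_force": force on the tool from outside, world axes, zero at the start; "moment": the same for the moment, N m; "opening": opening from 0.0 (shut) to 1.0 (fully open); "grip_force": force on a finger pad.
Only numpy, scipy, OpenCV 4.12 (cv2) and the standard library are available. Lean on these libraries where they do the work, as an engineer would, in place of code of your own. Each camera call takes 0.05 s, during which the arm holds its last target. There are 200 camera calls.

## Working session

There is one attempt and no reset: what is moved stays moved. The work goes in short steps, Python scripts to look and compute and a tool call to move; the robot and the scene stay as the last step left them, time stands still between calls to the robot, and variables do not carry over. Pictures are saved under pics/ and viewed, at most 10 in all, crops included, and the job is handed in when it is done.

Besides the shell and the picture viewer there is one more tool, called after ">>>" as a command line: name --pt "numbers of a row" for each row, then --argument value for the rest. carry_out: Moves the arm, as the interface text tells. Its arguments: {"type":"object","properties":{"series":{"type":"array","items":{"type":"array","items":{"type":"number","minimum":-1,"maximum":1}}},"fingers":{"type":"number"}},"required":["series"]}

```bash
ls; mkdir -p pics
python3 - <<'E'
from cell import env
import cv2,numpy as np
for c in("scene","top"):
    im=env.read_camera(c);cv2.imwrite(f"pics/{c}0.png",im[:,:,::-1])
    k=env.calibration(c);print(c,np.round(k["K"],1).tolist(),np.round(k["pose"],4).tolist())
    for l in["stand","rack","slab","arched_slab","canister","tape_roll","rubbing_block","brush"]:
        print(l,[(np.round(np.array(d["position"])*[420,560],1).tolist(),round(d["conf"],2)) for d in env.look_for(c,l)[:2]])
print(env.state())
E
```

```text
pics
scene [[409.6, 0.0, 274.4], [0.0, 409.6, 212.7], [0.0, 0.0, 1.0]] [[-0.2571, 0.5557, -0.7907, 1369.9598], [0.9663, 0.16, -0.2017, 85.7783], [0.0145, -0.8158, -0.5781, 633.0284], [0.0, 0.0, 0.0, 1.0]]
stand [([235.4, 427.6], 0.96)]
rack [([226.5, 236.7], 0.85)]
slab [([172.7, 249.0], 0.85)]
arched_slab [([204.1, 226.7], 0.71)]
canister [([223.1, 408.4], 0.83)]
tape_roll [([281.0, 295.9], 0.7)]
rubbing_block [([203.5, 328.8], 0.65), ([240.5, 424.2], 0.48)]
brush [([203.2, 153.2], 0.81)]
top [[506.1, 0.0, 281.6], [0.0, 506.1, 212.0], [0.0, 0.0, 1.0]] [[0.004, -0.987, 0.1606, 420.0506], [-0.9999, -0.0058, -0.011, -92.7147], [0.0118, -0.1605, -0.987, 1297.179], [0.0, 0.0, 0.0, 1.0]]
stand [([257.9, 152.9], 0.92), ([284.6, 235.5], 0.32)]
rack [([227.8, 320.5], 0.72)]
slab [([240.7, 318.6], 0.57)]
arched_slab [([206.8, 323.9], 0.98), ([229.9, 319.3], 0.6)]
canister [([235.0, 153.8], 0.85)]
tape_roll [([153.5, 245.2], 0.86)]
rubbing_block [([283.9, 236.8], 0.74)]
brush [([232.3, 420.6], 0.63)]
{'t': 0.9, 'joints': array([-1.45061766e+00,  4.90882636e-01,  1.55889647e+00,  3.72576871e-06,
        1.09170807e+00, -1.05614517e-01]), 'qvel': array([-0.00075819,  0.00018415, -0.00099303, -0.00067126, -0.00010394,
       -0.0014024 ]), 'tau': array([ 8.38299934e-05, -6.12458038e+01, -2.58431375e+01,  6.92355749e-02,
        4.47280775e-02, -1.79257160e-05]), 'eef_pos': array([ 139.94088624, -609.14902298,  214.6729526 ]), 'tcp_rot': array([3.14148741e+00, 7.83155456e-06, 2.25791468e-01]), 'ft_force': array([-0.91929485, -0.28155134,  0.8635992 ]), 'moment': array([-0.02493142, -0.03526073,  0.05261254]), 'grip_force': 0.0, 'opening': 1.000036746984205}
```

Run:
```python
import cv2
a=cv2.imread("pics/top0.png")[110:320,90:470];cv2.imwrite("pics/t0.png",cv2.resize(a,None,fx=2.1,fy=2.1,interpolation=cv2.INTER_CUBIC))
a=cv2.imread("pics/scene0.png")[110:320,130:510];cv2.imwrite("pics/s0.png",cv2.resize(a,None,fx=2.1,fy=2.1,interpolation=cv2.INTER_CUBIC))
```

```text
(no output)
```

View pics/t0.png

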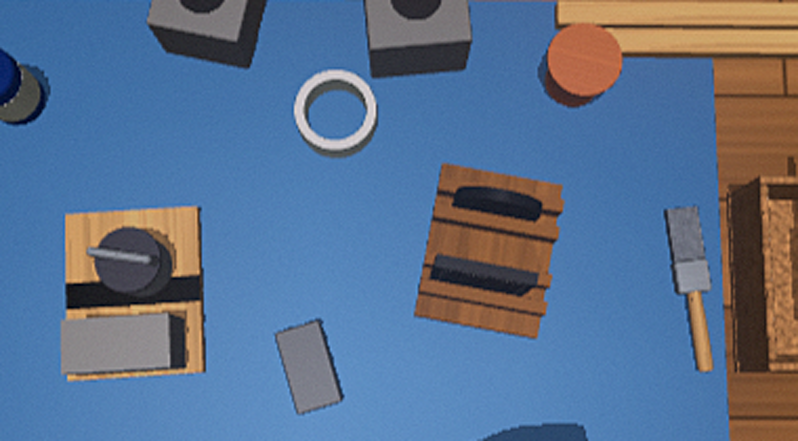

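View pics/s0.png

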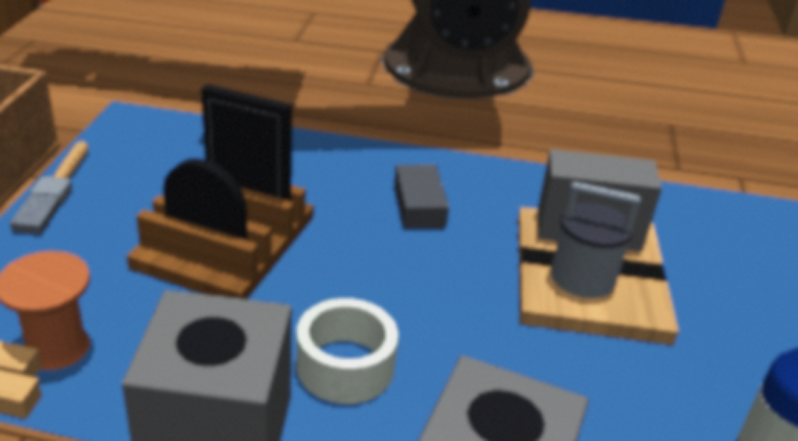

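```bash
cat > h.py <<'E'
import numpy as np
from cell import env
from scipy.optimize import least_squares
C={c:env.calibration(c) for c in("scene","top")}
OFF={"top":(90,110),"scene":(130,110)}
def proj(c,P):
    T=np.linalg.inv(C[c]["pose"]);q=np.atleast_2d(P)@T[:3,:3].T+T[:3,3];q=q@np.array(C[c]["K"]).T
    return q[:,:2]/q[:,2:]
def place(p,M):
    c,s=np.cos(p[2]),np.sin(p[2]);M=np.atleast_2d(np.array(M,float))
    return np.c_[p[0]+c*M[:,0]-s*M[:,1],p[1]+s*M[:,0]+c*M[:,1],M[:,2]]
def fit(obs,p0):  # obs: (cam, model pt, crop pixel at 2.1x)
    f=lambda p:np.concatenate([proj(c,place(p,m))[0]-(np.array(u)/2.1+OFF[c]) for c,m,u in obs])
    r=least_squares(f,p0,loss="soft_l1");return r.x,r.fun
E
python3 - <<'E'
from h import *
t,s="top","scene"
S=[(t,(100,80,20),(66,213)),(t,(100,-80,20),(200,207)),(t,(-100,-80,20),(204,373)),(t,(-35,60,110),(62,320)),(t,(-35,-60,110),(168,313)),(t,(-95,-60,110),(170,368)),(t,(-95,60,110),(62,373)),
(s,(100,80,20),(675,331)),(s,(100,-80,20),(522,317)),(s,(-35,-60,110),(543,181)),(s,(-35,60,110),(657,187)),(s,(-95,-60,110),(551,151)),(s,(-95,60,110),(655,160))]
R=[(t,(95,75,20),(443,164)),(t,(95,-75,20),(563,184)),(t,(-95,-75,20),(536,338)),(t,(-95,75,20),(415,316)),(s,(95,-75,20),(130,252)),(s,(95,75,20),(245,292))]
SL=[(t,(7,55,180),(434,254)),(t,(7,-55,180),(537,272)),(s,(7,-55,180),(206,93)),(s,(7,55,180),(291,107))]
H=[(t,(0,31,135),(88,251)),(t,(0,-31,135),(157,260)),(s,(0,-31,135),(573,185)),(s,(0,31,135),(637,200)),]
for n,o,p in(("stand",S,(400,150,0)),("rack",R,(400,-150,0)),("slab",SL,(400,-150,0)),("handle",H,(400,150,0))):
    x,r=fit(o,p);print(n,np.round(x,3),"deg",np.round(np.degrees(x[2]),1),np.round(r.reshape(-1,2),1).tolist())
E
```

```text
stand [531.617 214.415 -50.204] deg -2876.5 [[0.3, 0.2], [-0.6, -0.4], [-0.3, -0.4], [-0.3, -0.4], [0.8, 0.0], [0.5, -0.3], [-0.2, 0.4], [0.5, 0.3], [-0.9, -3.4], [3.4, -2.8], [1.7, 0.5], [-1.2, -1.1], [-0.7, 0.2]]
rack [ 584.029 -211.415  -75.573] deg -4330.0 [[-0.9, -0.0], [-0.7, 0.8], [0.5, 0.5], [-0.6, 0.3], [-1.1, 1.7], [-1.1, 0.3]]
slab [ 542.768 -190.975  -44.144] deg -2529.2 [[-0.4, 0.4], [-0.6, -0.0], [-1.3, -1.7], [-0.2, 1.1]]
handle [561.267 205.311 -25.28 ] deg -1448.5 [[1.5, 0.2], [-4.9, -0.0], [0.6, 0.5], [-0.9, -0.1]]
```

```bash
cat > ov.py <<'E'
from h import *
import cv2
def box(x0,x1,y0,y1,z0,z1):
    P=[(x,y,z) for x in(x0,x1) for y in(y0,y1) for z in(z0,z1)]
    return [(P[i],P[j]) for i in range(8) for j in range(i) if bin(i^j).count("1")==1]
def circ(r,z):
    a=np.linspace(0,2*np.pi,33);Q=[(r*np.cos(t),r*np.sin(t),z) for t in a];return list(zip(Q,Q[1:]))
def overlay(imgs,items,name,regs,f=4):
    out=[]
    for c in imgs:
        x0,y0,w,h=regs[c];im=cv2.resize(cv2.imread(imgs[c])[y0:y0+h,x0:x0+w],None,fx=f,fy=f,interpolation=cv2.INTER_CUBIC)
        for p,E,col in items:
            for a,b in E:
                q=(proj(c,place(p,[a,b]))-[x0,y0]+.5)*f
                cv2.line(im,*[tuple(int(v) for v in u) for u in q],col,1,cv2.LINE_AA)
        out.append(im)
    H=max(o.shape[0] for o in out);out=[cv2.copyMakeBorder(o,0,H-o.shape[0],0,0,0) for o in out]
    cv2.imwrite(name,np.hstack(out))
E
python3 - <<'E'
from ov import *
d=np.radians
st=(531.6,214.4,d(3.5));rk=(584,-211.4,d(-10));sl=(542.8,-191,d(-9.3));ca=(561.3,205.3,d(-8.5))
I={"top":"pics/top0.png","scene":"pics/scene0.png"}
Sx=[(st,box(-100,100,-80,80,0,20)+box(-95,-35,-60,60,20,110),(0,255,0)),(ca,circ(38,20)+circ(38,98)+[((0,-31,135),(0,31,135))],(0,0,255))]
Rx=[(rk,box(-95,95,-75,75,0,20),(0,255,0)),(sl,box(-7,7,-55,55,20,180),(0,0,255))]
overlay(I,Sx,"pics/o1.png",{"top":(110,195,95,110),"scene":(370,170,100,110)})
overlay(I,Rx,"pics/o2.png",{"top":(275,175,95,110),"scene":(185,140,100,120)})
E
```

```text
(no output)
```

View pics/o1.png

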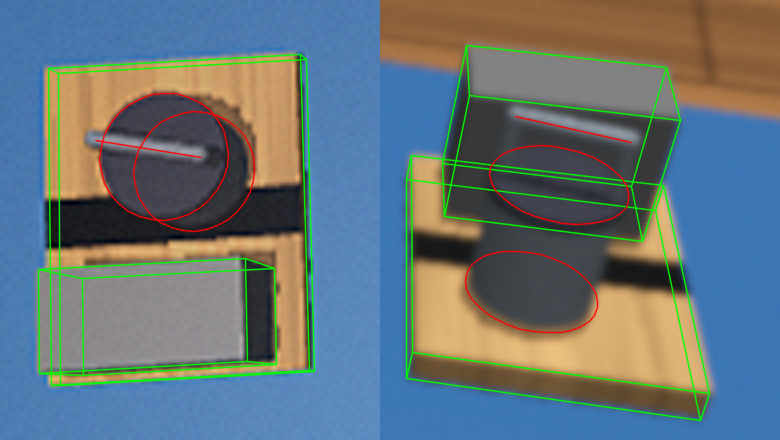

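View pics/o2.png

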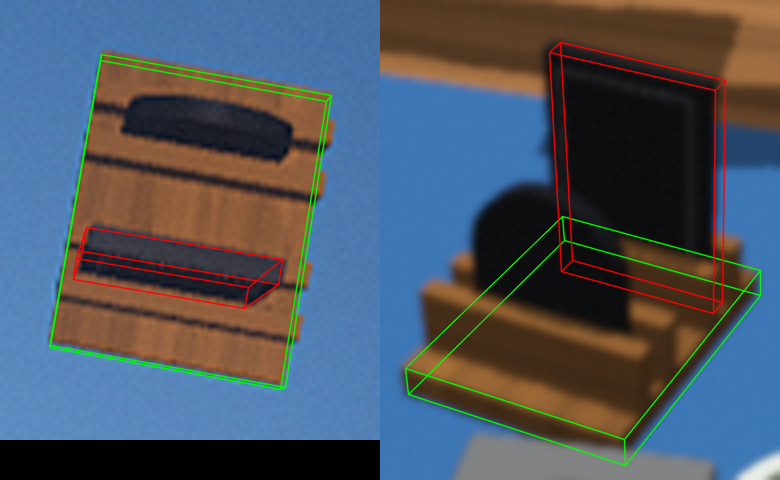

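The top picture shows the stand at about pixel (153, 250), with the block on its -x side. The tall slab is in the nearer rack slot at about (320, 240), and the canister handle is at about (150, 231). The overlays match all three, so I'm moving towards the canister.

>>> carry_out --pt "0.5 0.65 0.2 0.457" --pt "0.5 0.65 0.2 0.457" --pt "0.5 0.65 0.2 0.457" --pt "0.5 0.65 0.2 0.457" --pt "0.5 0.65 0.2 0.457" --fingers 0.1

```text
t: 1.4
eef_pos: [265.7, -445.3, 265.1]
tcp_rot: [3.141, -0.0, 0.467]
ft_force: [0.4, 0.5, -0.0]
opening: 0.633
grip_force: 0.0
```

>>> carry_out --pt "0.5 0.65 0 0.457" --pt "0.5 0.65 0 0.457" --pt "0.5 0.65 0 0.457" --pt "0.5 0.65 0 0.457" --pt "0.5 0.65 0 0.457"

```text
t: 1.9
eef_pos: [390.7, -282.7, 264.9]
tcp_rot: [3.141, -0.0, 0.706]
ft_force: [0.9, -0.5, 0.8]
opening: 0.448
grip_force: 0.0
```

>>> carry_out --pt "0.25 0.65 0 0.457" --pt "0.25 0.65 0 0.457" --pt "0.25 0.65 0 0.457" --pt "0.2 0.65 0 0.457" --pt "0.2 0.65 0 0.457"

```text
t: 2.4
eef_pos: [447.7, -120.3, 264.8]
tcp_rot: [3.141, -0.0, 0.946]
ft_force: [0.1, -1.0, -0.2]
opening: 0.45
grip_force: 0.0
```

>>> carry_out --pt "0.2 0.65 0 0.457" --pt "0.2 0.65 0 0.457" --pt "0.2 0.65 0 0.457" --pt "0.2 0.65 0 0.457" --pt "0.2 0.65 0 0.457"

```text
t: 2.9
eef_pos: [497.7, 42.3, 264.8]
tcp_rot: [3.141, -0.0, 1.185]
ft_force: [0.6, -0.4, -0.0]
opening: 0.45
grip_force: 0.0
```

>>> carry_out --pt "0.2 0.65 0 0.457" --pt "0.2 0.65 0 0.457" --pt "0.2 0.65 0 0.457" --pt "0.2 0.65 0 0.457" --pt "0 0 0 0"

```text
t: 3.4
eef_pos: [538.0, 173.8, 264.4]
tcp_rot: [3.141, -0.001, 1.379]
ft_force: [-0.6, -0.3, 0.4]
opening: 0.451
grip_force: 0.0
```

Run:
```python
from h import *
t,s="top","scene"
for L in(33,36):
  H=[(t,(0,L,135),(88,251)),(t,(0,-L,135),(157,260)),(s,(0,-L,135),(573,184)),(s,(0,L,135),(639,200))]
  x,r=fit(H,(561,205,-.1));print(x,np.degrees(x[2]),np.round(r,1))
```

```text
[ 5.61055315e+02  2.05803160e+02 -1.45399120e-01] -8.330755926767319 [ 0.4  0.2 -4.3  0.1 -0.1  0.8 -0.7  0. ]
[ 5.61108742e+02  2.03971716e+02 -1.36570329e-01] -7.824903453628848 [-0.1  0.1 -2.1  0.2 -2.3  0.4 -0.1  0.2]
```

>>> carry_out --pt "0.23 0.31 0 0.25" --pt "0.23 0.31 0 0.25" --pt "0 0 -0.5 0" --pt "0 0 -0.5 0" --pt "0 0 -0.5 0"

```text
t: 3.9
eef_pos: [560.3, 201.3, 188.9]
tcp_rot: [3.141, 0.0, 1.426]
ft_force: [0.6, -0.9, 0.0]
opening: 0.447
grip_force: 0.0
```

>>> carry_out --pt "0 0 -0.4 0" --pt "0 0 -0.4 0" --pt "0 0 -0.35 0" --pt "0 0 -0.3 0" --pt "0 0 0 0"

```text
t: 4.4
eef_pos: [559.5, 201.0, 115.6]
tcp_rot: [-3.139, 0.001, 1.426]
ft_force: [-0.6, -0.5, -0.3]
opening: 0.449
grip_force: 0.0
```

>>> carry_out --pt "0 0 0 0" --pt "0 0 0 0" --pt "0 0 0 0" --pt "0 0 0 0" --pt "0 0 0 0" --fingers 1

```text
t: 4.9
eef_pos: [560.7, 201.9, 117.6]
tcp_rot: [3.141, -0.0, 1.427]
ft_force: [0.7, -0.8, 1.3]
opening: 0.096
grip_force: 30.0
```

>>> carry_out --pt "0 0 0 0" --pt "0 0 0 0" --pt "0 0 0 0" --pt "0 0 0.1 0" --pt "0 0 0.1 0"

```text
t: 5.4
eef_pos: [559.8, 201.8, 126.8]
tcp_rot: [-3.14, 0.001, 1.427]
ft_force: [-1.2, 0.6, -3.5]
opening: 0.096
grip_force: 30.0
```

>>> carry_out --pt "0 0 0.2 0" --pt "0 0 0.2 0" --pt "0 0.1 0.1 0" --pt "0 0.2 0 0" --pt "-0.05 0.3 0 0"

```text
t: 5.9
eef_pos: [558.0, 232.5, 152.2]
tcp_rot: [3.141, -0.0, 1.426]
ft_force: [-0.1, -0.3, -3.7]
opening: 0.096
grip_force: 30.0
```

>>> carry_out --pt "-0.05 0.4 0 0" --pt "-0.1 0.4 0 0" --pt "-0.05 0.4 0 0" --pt "-0.05 0.4 0 0" --pt "0 0.3 0 0"

```text
t: 6.4
eef_pos: [544.5, 329.0, 151.6]
tcp_rot: [-3.141, 0.0, 1.428]
ft_force: [-0.5, 0.3, -3.1]
opening: 0.1
grip_force: 30.0
```

>>> carry_out --pt "0 0.3 0 0" --pt "0 0.2 0 0" --pt "0 0 0 0" --pt "0 0 0 0" --pt "0 0 0 0"

```text
t: 6.9
eef_pos: [545.6, 351.2, 152.1]
tcp_rot: [-3.142, 0.0, 1.426]
ft_force: [-0.2, 0.0, -3.8]
opening: 0.098
grip_force: 30.0
```

>>> carry_out --pt "0 0 -0.2 0" --pt "0 0 -0.2 0" --pt "0 0 -0.2 0" --pt "0 0 -0.2 0" --pt "0 0 -0.1 0"

```text
t: 7.4
eef_pos: [545.1, 351.5, 105.5]
tcp_rot: [-3.14, 0.001, 1.427]
ft_force: [0.2, 0.3, -3.2]
opening: 0.096
grip_force: 30.0
```

>>> carry_out --pt "0 0 -0.05 0" --pt "0 0 -0.04 0" --pt "0 0 -0.03 0" --pt "0 0 -0.02 0" --pt "0 0 0 0"

```text
t: 7.9
eef_pos: [545.5, 351.9, 100.3]
tcp_rot: [3.141, -0.0, 1.427]
ft_force: [0.4, 0.1, -3.0]
opening: 0.095
grip_force: 30.0
```

>>> carry_out --pt "0 0 -0.02 0" --pt "0 0 -0.02 0" --pt "0 0 -0.02 0" --pt "0 0 -0.02 0" --pt "0 0 0 0"

```text
t: 8.4
eef_pos: [546.3, 351.8, 97.4]
tcp_rot: [3.139, -0.001, 1.427]
ft_force: [2.0, -2.6, 6.6]
opening: 0.098
grip_force: 30.0
```

>>> carry_out --pt "0 0 0 0" --pt "0 0 0 0" --pt "0 0 0 0" --pt "0 0 0 0" --pt "0 0 0 0" --fingers 0.2

```text
t: 8.9
eef_pos: [545.4, 351.9, 96.1]
tcp_rot: [-3.142, 0.0, 1.427]
ft_force: [-0.3, 0.4, 0.5]
opening: 0.393
grip_force: 0.0
```

>>> carry_out --pt "0 0 0.1 0" --pt "0 0 0.3 0" --pt "0 0 0.5 0" --pt "0 0 0.6 0" --pt "0 0 0.6 0"

```text
t: 9.4
eef_pos: [545.4, 351.8, 203.5]
tcp_rot: [3.141, -0.0, 1.427]
ft_force: [-1.1, 0.3, 0.2]
opening: 0.398
grip_force: 0.0
```

>>> carry_out --pt "0 0 0.5 0" --pt "0 -0.5 0.4 0" --pt "0 -0.6 0 0" --pt "0 -0.6 0 0" --pt "0 -0.6 0 0"

```text
t: 9.9
eef_pos: [545.3, 235.8, 247.7]
tcp_rot: [3.14, -0.001, 1.427]
ft_force: [-0.2, 0.9, 0.4]
opening: 0.402
grip_force: 0.0
```

>>> carry_out --pt "0 -0.6 0 0" --pt "0 -0.6 0 0" --pt "0 -0.6 0 0" --pt "0 -0.6 0 0" --pt "0 -0.6 0 0"

```text
t: 10.4
eef_pos: [545.4, 85.7, 247.6]
tcp_rot: [3.14, -0.0, 1.427]
ft_force: [0.3, -0.0, 0.3]
opening: 0.399
grip_force: 0.0
```

Run:
```python
from ov import *
for c in("scene","top"):
    im=env.read_camera(c);cv2.imwrite(f"pics/{c}1.png",im[:,:,::-1])
d=np.radians
st=(531.6,214.4,d(3.5));ca=(546,354,d(-8))
I={"top":"pics/top1.png","scene":"pics/scene1.png"}
overlay(I,[(st,box(-100,100,-80,80,0,20)+box(-95,-35,-60,60,20,110),(0,255,0)),(ca,circ(38,0)+circ(38,78),(0,0,255))],"pics/o3.png",{"top":(50,195,130,110),"scene":(370,170,130,110)},3)
print(env.state()["eef_pos"],env.state()["tcp_rot"])
```

```text
[545.53044389  84.27079347 247.49633168] [3.14014616e+00 2.23844931e-04 1.42396260e+00]
```

View pics/o3.png

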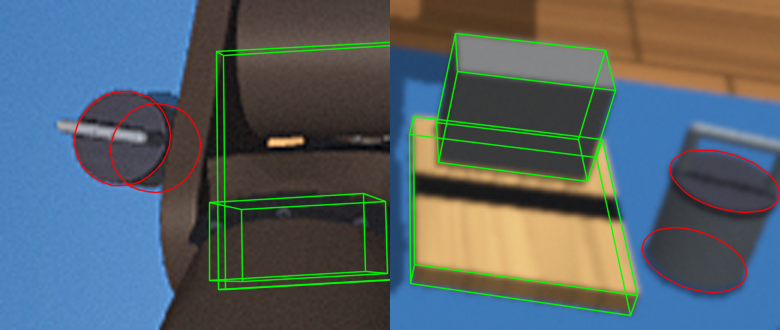

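The canister stands upright on the bench, about 20 mm from the stand, and matches the overlay. Next is the slab.

>>> carry_out --pt "-0.06 -0.6 0 -0.17" --pt "0 -0.6 0 0" --pt "0 -0.6 0 0" --pt "0 -0.6 0 0" --pt "0 -0.6 0 0"

```text
t: 11.0
eef_pos: [542.6, -63.6, 247.3]
tcp_rot: [3.14, -0.0, 1.409]
ft_force: [0.6, 1.0, -0.6]
opening: 0.402
grip_force: 0.0
```

>>> carry_out --pt "0 -0.6 0 0" --pt "0 -0.6 0 0" --pt "0 -0.6 0 0" --pt "0 -0.4 0 0" --pt "0 -0.3 0 0"

```text
t: 11.5
eef_pos: [542.7, -188.9, 247.0]
tcp_rot: [3.141, 0.0, 1.408]
ft_force: [0.6, 1.1, 0.2]
opening: 0.398
grip_force: 0.0
```

>>> carry_out --pt "0 0 0 0" --pt "0 0 0 0" --pt "0 0 -0.2 0" --pt "0 0 -0.2 0" --pt "0 0 -0.2 0"

```text
t: 12.0
eef_pos: [542.3, -187.4, 215.0]
tcp_rot: [-3.141, -0.0, 1.41]
ft_force: [-0.7, -0.1, -0.9]
opening: 0.397
grip_force: 0.0
```

>>> carry_out --pt "0 -0.06 -0.3 0" --pt "0 0 -0.4 0" --pt "0 0 -0.4 0" --pt "0 0 -0.3 0" --pt "0 0 -0.15 0"

```text
t: 12.5
eef_pos: [541.8, -190.6, 136.6]
tcp_rot: [-3.139, -0.001, 1.409]
ft_force: [-0.7, 0.5, 0.1]
opening: 0.399
grip_force: 0.0
```

>>> carry_out --pt "0 0 0 0" --pt "0 0 0 0" --pt "0 0 0 0" --pt "0 0 0 0" --pt "0 0 0 0" --fingers 1

```text
t: 13.0
eef_pos: [542.9, -191.4, 139.4]
tcp_rot: [3.14, 0.0, 1.409]
ft_force: [1.8, -0.5, 3.3]
opening: 0.146
grip_force: 30.0
```

>>> carry_out --pt "0 0 0 0" --pt "0 0 0 0" --pt "0 0 0 0" --pt "0 0 0 0" --pt "0 0 0 0"

```text
t: 13.5
eef_pos: [542.9, -191.4, 139.4]
tcp_rot: [3.14, 0.0, 1.409]
ft_force: [0.6, 0.5, 4.6]
opening: 0.147
grip_force: 30.0
```

>>> carry_out --pt "0 0 0.1 0" --pt "0 0 0.2 0" --pt "0 0 0.2 0" --pt "0 0 0.3 0" --pt "0 0 0.3 0"

```text
t: 14.0
eef_pos: [541.7, -190.8, 193.7]
tcp_rot: [-3.139, -0.001, 1.409]
ft_force: [-0.3, 0.6, -5.9]
opening: 0.146
grip_force: 30.0
```

>>> carry_out --pt "0 0 0.4 0" --pt "0 0 0.4 0" --pt "0 0 0.4 0" --pt "0 0 0.4 0" --pt "0 0 0.2 0"

```text
t: 14.5
eef_pos: [542.0, -190.9, 284.9]
tcp_rot: [-3.141, 0.0, 1.409]
ft_force: [0.1, -0.9, -6.5]
opening: 0.144
grip_force: 30.0
```

>>> carry_out --pt "0 0.2 0 0.15" --pt "0 0.4 0 0.2" --pt "0 0.5 0 0.2" --pt "0 0.6 0 0.2" --pt "0 0.6 0 0.2"

```text
t: 15.0
eef_pos: [541.5, -74.4, 282.2]
tcp_rot: [-3.139, -0.001, 1.51]
ft_force: [-0.3, -0.4, -5.7]
opening: 0.145
grip_force: 30.0
```

>>> carry_out --pt "0 0.6 0 0.2" --pt "0 0.6 0 0.2" --pt "0 0.6 0 0.2" --pt "0 0.6 0 0.2" --pt "0 0.6 0 0.2"

```text
t: 15.5
eef_pos: [541.3, 75.7, 282.3]
tcp_rot: [-3.139, -0.0, 1.615]
ft_force: [0.1, 0.1, -5.9]
opening: 0.143
grip_force: 30.0
```

>>> carry_out --pt "0 0.6 0 0.18" --pt "-0.05 0.6 0 0" --pt "-0.05 0.6 0 0" --pt "0 0.5 0 0" --pt "0 0.3 0 0"

```text
t: 16.0
eef_pos: [536.2, 205.8, 282.3]
tcp_rot: [-3.139, 0.0, 1.634]
ft_force: [0.6, 0.2, -6.8]
opening: 0.145
grip_force: 30.0
```

>>> carry_out --pt "0 0.15 0 0" --pt "0 0.05 0 0" --pt "0 0 0 0" --pt "0 0 0 0" --pt "0 0 0 0"

```text
t: 16.5
eef_pos: [537.6, 213.1, 283.7]
tcp_rot: [3.142, 0.0, 1.631]
ft_force: [0.3, 0.1, -6.2]
opening: 0.145
grip_force: 30.0
```

Run:
```python
from ov import *
print(env.state()["eef_pos"],env.state()["tcp_rot"])
im=env.read_camera("scene");cv2.imwrite("pics/scene2.png",im[:,:,::-1])
d=np.radians;e=env.state()["eef_pos"];b=e[2]-117.5
st=(531.6,214.4,d(3.5));sl=(e[0],e[1],env.state()["tcp_rot"][2]-np.pi/2)
overlay({"scene":"pics/scene2.png"},[(st,box(-100,100,-80,80,0,20)+box(-95,-35,-60,60,20,110),(0,255,0)),(sl,box(-7,7,-55,55,b,b+160),(0,0,255))],"pics/o4.png",{"scene":(360,90,130,190)},3)
```

```text
[537.55421183 213.09127237 283.6968587 ] [3.14151314e+00 1.40116813e-04 1.63102384e+00]
```

View pics/o4.png

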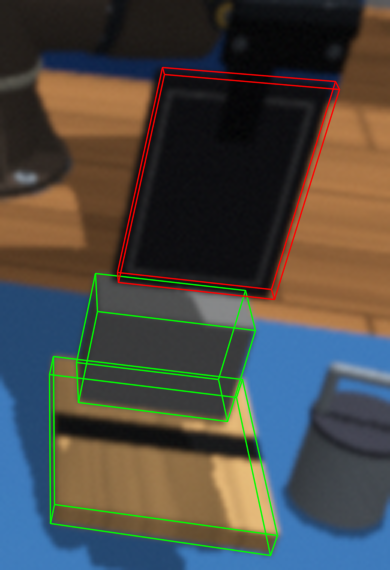

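Run:
```python
from ov import *
g=cv2.cvtColor(cv2.imread("pics/scene2.png"),cv2.COLOR_BGR2GRAY).astype(int)
d=np.radians;st=(531.6,214.4,d(3.5));sl=(537.5,213.1,d(3.5));b=166.2
def at(p,a,bb,row):
    q=proj("scene",place(p,[a,bb]));f=(row-q[0,1])/(q[1,1]-q[0,1]);return q[0,0]+f*(q[1,0]-q[0,0])
for row in(135,145,155,165,175):
    L=at(sl,(7,-55,b),(7,-55,b+160),row);R=at(sl,(7,55,b),(7,55,b+160),row);Rb=at(sl,(-7,55,b),(-7,55,b+160),row)
    print(row,round(L,1),round(R,1),round(Rb,1),g[row,int(L)-4:int(L)+5].tolist(),int(L)-4,g[row,int(R)-5:int(R)+5].tolist(),int(R)-5)
for row in(204,210,216):
    L=at(st,(-35,-60,20),(-35,-60,110),row);R=at(st,(-35,60,20),(-35,60,110),row)
    print(row,round(L,1),round(R,1),g[row,int(L)-4:int(L)+5].tolist(),int(L)-4,g[row,int(R)-5:int(R)+9].tolist(),int(R)-5)
```

```text
135 409.6 467.8 465.6 [88, 75, 48, 23, 15, 15, 19, 28, 34] 405 [21, 14, 23, 54, 94, 121, 131, 133, 133, 134] 462
145 407.4 464.7 462.6 [67, 54, 34, 18, 16, 18, 23, 32, 33] 403 [20, 17, 29, 60, 100, 123, 129, 129, 129, 129] 459
155 405.1 461.6 459.5 [68, 53, 31, 16, 14, 17, 25, 32, 28] 401 [20, 18, 31, 63, 100, 123, 129, 130, 130, 129] 456
165 402.9 458.5 456.4 [60, 54, 41, 27, 16, 14, 18, 28, 34] 398 [21, 17, 32, 65, 102, 121, 125, 124, 125, 125] 453
175 400.7 455.4 453.3 [60, 54, 38, 22, 18, 15, 20, 30, 33] 396 [20, 18, 27, 59, 90, 105, 106, 106, 105, 103] 450
204 389.7 443.1 [65, 59, 51, 48, 48, 52, 56, 59, 58] 385 [58, 58, 57, 60, 64, 80, 100, 110, 112, 112, 113, 112, 113, 112] 438
210 388.4 441.3 [106, 90, 64, 48, 48, 53, 57, 58, 58] 384 [57, 58, 58, 60, 63, 77, 97, 108, 112, 113, 112, 113, 112, 112] 436
216 387.1 439.5 [111, 111, 98, 71, 53, 54, 58, 58, 60] 383 [58, 58, 59, 59, 69, 101, 134, 134, 121, 113, 113, 113, 112, 112] 434
```

>>> carry_out --pt "-0.02 0.07 0 0" --pt "0 0 -0.2 0" --pt "0 0 -0.3 0" --pt "0 0 -0.4 0" --pt "0 0 -0.4 0"

```text
t: 17.05
eef_pos: [536.3, 217.3, 217.4]
tcp_rot: [3.141, 0.0, 1.632]
ft_force: [0.2, -0.2, -6.6]
opening: 0.148
grip_force: 30.0
```

>>> carry_out --pt "0 0 -0.4 0" --pt "0 0 -0.4 0" --pt "0 0 -0.3 0" --pt "0 0 -0.2 0" --pt "0 0 -0.12 0"

```text
t: 17.55
eef_pos: [536.2, 217.3, 146.6]
tcp_rot: [-3.141, 0.0, 1.632]
ft_force: [1.3, -0.6, -5.5]
opening: 0.149
grip_force: 30.0
```

>>> carry_out --pt "0 0 -0.02 0" --pt "0 0 0 0" --pt "0 0 0 0" --pt "0 0 0 0" --pt "0 0 0 0"

```text
t: 18.05
eef_pos: [536.6, 217.4, 147.0]
tcp_rot: [3.141, -0.0, 1.632]
ft_force: [-0.6, 0.4, -5.9]
opening: 0.143
grip_force: 30.0
```

Run:
```python
from ov import *
im=env.read_camera("scene");cv2.imwrite("pics/scene3.png",im[:,:,::-1])
g=cv2.cvtColor(cv2.imread("pics/scene3.png"),cv2.COLOR_BGR2GRAY).astype(int)
s=env.state();print(s["eef_pos"],s["tcp_rot"],s["ft_force"])
b=s["eef_pos"][2]-117.5
d=np.radians;st=(531.6,214.4,d(3.5));sl=(*s["eef_pos"][:2],s["tcp_rot"][2]-np.pi/2)
overlay({"scene":"pics/scene3.png"},[(st,box(-100,100,-80,80,0,20)+box(-95,-35,-60,60,20,110),(0,255,0)),(sl,box(-7,7,-55,55,b,b+160),(0,0,255))],"pics/o5.png",{"scene":(370,150,110,130)},4)
```

```text
[536.55378297 217.38539573 146.98185644] [ 3.14091922e+00 -1.04371994e-04  1.63201073e+00] [ 0.67501237 -0.07848011 -5.87549585]
```

View pics/o5.png

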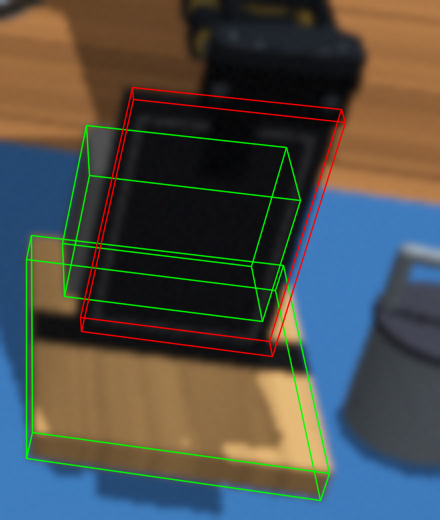

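Run:
```python
from ov import *
import numpy as np
g=cv2.cvtColor(cv2.imread("pics/scene3.png"),cv2.COLOR_BGR2GRAY).astype(float)
d=np.radians;st=(531.6,214.4,d(3.5));sl=(536.5,217.3,d(3.5));b=29.3
def at(p,a,bb,row):
    q=proj("scene",place(p,[a,bb]));f=(row-q[0,1])/(q[1,1]-q[0,1]);return q[0,0]+f*(q[1,0]-q[0,0])
def edge(v,s):
    i=np.arange(len(v)-1);w=np.clip(s*np.diff(v),0,None)**2;return s and (w*(i+.5)).sum()/w.sum()
for row in range(178,236,6):
    L=at(sl,(-7,-55,b),(-7,-55,b+160),row);R=at(sl,(7,55,b),(7,55,b+160),row)
    l0=int(L)-6;r0=int(R)-6
    print(row,"L %.1f R %.1f"%(L,R),"dL %.1f dR %.1f"%(l0+edge(g[row,l0:l0+10],-1)-L,r0+edge(g[row,r0:r0+12],1)-R),g[row,l0:l0+12].astype(int).tolist())
# vertical: bottom edge and top edge columns
for y in(-40,-20,20,40):
    B=proj("scene",place(sl,[(7,y,b)]))[0];T=proj("scene",place(sl,[(-7,y,b+160)]))[0]
    c,r=int(round(B[0])),int(B[1]);c2,r2=int(round(T[0])),int(T[1])
    print("bot",np.round(B,1),g[r-7:r+8,c].astype(int).tolist(),r-7,"top",np.round(T,1),g[r2-6:r2+5,c2].astype(int).tolist(),r2-6)
```

```text
178 L 401.0 R 456.5 dL -1.6 dR -0.5 [65, 63, 63, 57, 45, 28, 16, 15, 14, 18, 22, 23]
184 L 399.7 R 454.6 dL -1.7 dR -2.0 [78, 80, 80, 78, 67, 47, 26, 15, 15, 19, 29, 32]
190 L 398.3 R 452.7 dL -1.5 dR -2.1 [62, 73, 80, 77, 65, 42, 22, 16, 17, 24, 31, 27]
196 L 397.0 R 450.8 dL -1.6 dR -2.1 [45, 49, 54, 57, 54, 43, 25, 16, 14, 17, 29, 35]
202 L 395.6 R 448.9 dL -1.5 dR -2.1 [46, 51, 56, 57, 51, 38, 22, 14, 15, 21, 29, 32]
208 L 394.3 R 447.1 dL -1.6 dR -2.1 [47, 51, 55, 56, 48, 31, 17, 16, 17, 26, 33, 28]
214 L 393.0 R 445.2 dL -3.6 dR -2.1 [70, 52, 54, 57, 52, 42, 27, 17, 17, 20, 29, 35]
220 L 391.6 R 443.3 dL -4.1 dR -2.4 [100, 77, 61, 58, 51, 37, 21, 14, 16, 22, 29, 27]
226 L 390.3 R 441.4 dL -1.4 dR -2.1 [106, 112, 118, 114, 98, 61, 26, 16, 18, 28, 30, 24]
232 L 388.9 R 439.5 dL -4.0 dR -2.2 [17, 15, 15, 17, 13, 14, 14, 15, 16, 16, 13, 14]
bot [396.2 233.3] [16, 17, 18, 24, 25, 19, 16, 15, 14, 18, 37, 70, 100, 115, 118] 226 top [409.5 172.2] [61, 61, 61, 65, 67, 62, 48, 32, 21, 18, 15] 166
bot [404.8 234.4] [14, 15, 16, 22, 25, 22, 16, 17, 15, 17, 30, 63, 99, 114, 117] 227 top [418.9 173.2] [57, 54, 53, 52, 49, 45, 33, 22, 15, 10, 12] 167
bot [422.1 236.6] [16, 15, 16, 25, 32, 27, 17, 15, 15, 16, 26, 59, 95, 113, 117] 229 top [437.9 175.2] [8, 8, 8, 9, 7, 8, 8, 9, 6, 7, 8] 169
bot [430.8 237.8] [15, 15, 18, 23, 32, 25, 18, 15, 14, 17, 23, 54, 90, 107, 112] 230 top [447.5 176.2] [7, 9, 7, 8, 9, 8, 8, 9, 6, 6, 9] 170
```

Run:
```python
from ov import *
d=np.radians;st=(531.6,214.4,d(3.5))
def scan(img,c,m,n=7):
    g=cv2.cvtColor(cv2.imread(img),cv2.COLOR_BGR2GRAY).astype(float)
    q=proj(c,place(st,[m]))[0];r=np.arange(-n,n+.1,.5)
    v=cv2.remap(g.astype(np.float32),np.full((len(r),1),q[0],np.float32),(q[1]+r).astype(np.float32)[:,None],1)[:,0]
    w=np.abs(np.diff(v))**2;w[w<w.max()*.3]=0;k=w.argmax()
    w[:max(0,k-4)]=0;w[k+5:]=0
    return round(float((w*(r[:-1]+.25)).sum()/w.sum()),1)
P=proj("scene",place(st,[(0,0,20),(10,0,20)]));Q=proj("top",place(st,[(0,0,20),(10,0,20)]));print("px per 10mm x",P[1]-P[0],Q[1]-Q[0])
for n,m in(("strip+",(16,0,20)),("strip-",(-16,0,20)),("blockfront",(-35,0,110)),("blockback",(-95,0,110)),("board+",(100,0,20))):
    ys=(-40,-20,0,20,40) if "strip" not in n else (-70,-65,65,70,0)
    print(n,"scene",[scan("pics/scene1.png","scene",(m[0],y,m[2])) for y in ys],"top",[scan("pics/top0.png","top",(m[0],y,m[2])) for y in ys])
```

```text
px per 10mm x [0.29148916 2.53592981] [-0.06662169 -3.95335542]
strip+ scene [-0.5, -0.7, -1.0, -0.7, -0.5] top [-0.5, -0.5, 0.4, 0.1, 5.2]
strip- scene [-0.0, 6.5, -0.2, -0.2, -0.0] top [-0.7, -0.8, -0.3, -0.4, -0.7]
blockfront scene [-0.1, -0.3, -0.2, -0.2, -0.4] top [-5.0, -5.5, -5.0, -5.2, -5.0]
blockback scene [-0.6, -0.6, -0.6, -1.0, -0.7] top [0.6, 0.2, 0.7, 0.3, 0.7]
board+ scene [-0.0, -0.0, 0.0, -0.0, -0.3] top [-0.5, -1.0, -0.6, -0.7, -0.3]
```

>>> carry_out --pt "0 0.024 -0.04 0" --pt "0 0 -0.04 0" --pt "0 0 -0.03 0" --pt "0 0 -0.02 0" --pt "0 0 0 0"

```text
t: 18.6
eef_pos: [536.4, 218.5, 139.9]
tcp_rot: [-3.141, 0.0, 1.632]
ft_force: [0.0, -0.4, -6.3]
opening: 0.147
grip_force: 30.0
```

>>> carry_out --pt "0 0 -0.02 0" --pt "0 0 -0.02 0" --pt "0 0 0 0" --pt "0 0 0 0" --pt "0 0 0 0"

```text
t: 19.1
eef_pos: [536.6, 218.6, 139.4]
tcp_rot: [3.141, -0.0, 1.632]
ft_force: [-2.1, -0.7, 6.8]
opening: 0.148
grip_force: 30.0
```

>>> carry_out --pt "0 0 0 0" --pt "0 0 0 0" --pt "0 0 0 0" --pt "0 0 0 0" --pt "0 0 0 0" --fingers 0.38

```text
t: 19.6
eef_pos: [536.5, 218.6, 138.1]
tcp_rot: [3.141, -0.0, 1.632]
ft_force: [-0.8, 0.1, 0.1]
opening: 0.305
grip_force: 0.0
```

>>> carry_out --pt "0 0 0.05 0" --pt "0 0 0.1 0" --pt "0 0 0.1 0" --pt "0 0 0.05 0" --pt "0 0 0 0"

```text
t: 20.1
eef_pos: [536.7, 218.6, 153.8]
tcp_rot: [3.141, -0.0, 1.632]
ft_force: [0.7, -0.5, -0.1]
opening: 0.313
grip_force: 0.0
```

>>> carry_out --pt "-0.04 -0.0024 0 0" --pt "-0.04 -0.0024 0 0" --pt "-0.04 -0.0024 0 0" --pt "-0.04 -0.0024 0 0" --pt "-0.03 -0.002 0 0"

```text
t: 20.6
eef_pos: [526.8, 218.0, 153.1]
tcp_rot: [3.141, -0.0, 1.632]
ft_force: [0.6, 0.2, -0.3]
opening: 0.313
grip_force: 0.1
```

>>> carry_out --pt "-0.03 -0.002 0 0" --pt "-0.03 -0.002 0 0" --pt "-0.03 -0.002 0 0" --pt "-0.03 -0.002 0 0" --pt "-0.03 -0.002 0 0"

```text
t: 21.1
eef_pos: [519.3, 217.4, 153.2]
tcp_rot: [3.142, 0.0, 1.632]
ft_force: [-0.4, -1.5, 0.1]
opening: 0.311
grip_force: 0.0
```

>>> carry_out --pt "-0.03 -0.002 0 0" --pt "-0.03 -0.002 0 0" --pt "-0.03 -0.002 0 0" --pt "-0.03 -0.002 0 0" --pt "-0.03 -0.002 0 0"

```text
t: 21.6
eef_pos: [511.7, 216.9, 153.1]
tcp_rot: [-3.141, 0.0, 1.632]
ft_force: [-0.2, 0.5, -0.5]
opening: 0.31
grip_force: 0.2
```

>>> carry_out --pt "-0.03 -0.002 0 0" --pt "-0.03 -0.002 0 0" --pt "-0.03 -0.002 0 0" --pt "-0.03 -0.002 0 0" --pt "-0.03 -0.002 0 0"

```text
t: 22.1
eef_pos: [504.3, 216.5, 153.1]
tcp_rot: [3.142, 0.0, 1.632]
ft_force: [-0.2, 0.2, -0.7]
opening: 0.308
grip_force: 0.2
```

>>> carry_out --pt "-0.03 -0.002 0 0" --pt "-0.03 -0.002 0 0" --pt "-0.03 -0.002 0 0" --pt "-0.03 -0.002 0 0" --pt "-0.03 -0.002 0 0"

```text
t: 22.6
eef_pos: [496.8, 216.0, 153.2]
tcp_rot: [3.141, 0.0, 1.632]
ft_force: [0.1, -0.2, -0.0]
opening: 0.307
grip_force: 0.3
```

>>> carry_out --pt "-0.03 -0.002 0 0" --pt "-0.03 -0.002 0 0" --pt "-0.03 -0.002 0 0" --pt "-0.03 -0.002 0 0" --pt "-0.03 -0.002 0 0"

```text
t: 23.1
eef_pos: [489.4, 215.5, 153.2]
tcp_rot: [3.141, -0.0, 1.632]
ft_force: [0.7, 0.2, -0.1]
opening: 0.311
grip_force: 0.0
```

>>> carry_out --pt "-0.03 -0.002 0 0" --pt "-0.03 -0.002 0 0" --pt "0 0 0 0" --pt "0 0 0 0" --pt "0 0 0 0"

```text
t: 23.6
eef_pos: [486.5, 215.3, 153.2]
tcp_rot: [3.141, 0.0, 1.632]
ft_force: [0.5, -0.4, -0.1]
opening: 0.311
grip_force: 0.0
```

Run:
```python
from ov import *
im=env.read_camera("scene");cv2.imwrite("pics/scene4.png",im[:,:,::-1])
a,b=np.cos(np.radians(20.1)),np.sin(np.radians(20.1))
st=(531.6,214.4,np.radians(3.5))
tilt=[tuple((-2+a*x-b*z,y,20+b*x+a*z) for x,y,z in e) for e in box(0,14,-55,55,0,160)]
overlay({"scene":"pics/scene4.png"},[(st,box(-95,-35,-60,60,20,110),(0,255,0)),(st,tilt,(0,0,255))],"pics/o6.png",{"scene":(370,150,110,130)},4)
s=env.state();print(s["eef_pos"],s["grip_force"],s["opening"])
```

```text
[486.51929761 215.28447566 153.16633086] 0.0 0.3107256600202643
```

View pics/o6.png

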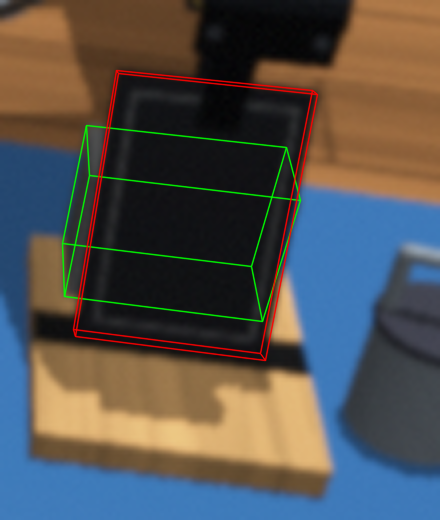

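The slab leans as predicted, with its outline on the 20° overlay, and the fingers are free. I'll withdraw straight up.

>>> carry_out --pt "0 0 0.06 0" --pt "0 0 0.1 0" --pt "0 0 0.2 0" --pt "0 0 0.3 0" --pt "0 0 0.4 0"

```text
t: 24.15
eef_pos: [486.3, 215.2, 207.0]
tcp_rot: [-3.141, 0.0, 1.632]
ft_force: [-0.5, 0.1, -0.2]
opening: 0.307
grip_force: 0.0
```

>>> carry_out --pt "0 0 0.5 0" --pt "0 -0.5 0.4 0" --pt "0 -0.7 0 0" --pt "0 -0.7 0 0" --pt "0 -0.7 0 0"

```text
t: 24.65
eef_pos: [486.3, 84.1, 252.3]
tcp_rot: [3.14, 0.0, 1.632]
ft_force: [-0.4, -0.1, -0.5]
opening: 0.31
grip_force: 0.0
```

>>> carry_out --pt "0 -0.7 0 0" --pt "0 -0.7 0 0" --pt "0 -0.7 0 0" --pt "0 -0.5 0 0" --pt "0 0 0 0"

```text
t: 25.15
eef_pos: [486.5, -47.0, 252.0]
tcp_rot: [3.141, 0.001, 1.629]
ft_force: [-0.4, -0.1, -0.0]
opening: 0.31
grip_force: 0.0
```

Run:
```python
from ov import *
for c in("scene","top"):
    im=env.read_camera(c);cv2.imwrite(f"pics/{c}5.png",im[:,:,::-1])
a,b=np.cos(np.radians(20.1)),np.sin(np.radians(20.1))
st=(531.6,214.4,np.radians(3.5))
tilt=[tuple((-2+a*x-b*z,y,20+b*x+a*z) for x,y,z in e) for e in box(0,14,-55,55,0,160)]
overlay({"top":"pics/top5.png","scene":"pics/scene5.png"},[(st,box(-95,-35,-60,60,20,110),(0,255,0)),(st,tilt,(0,0,255)),((546,354,0),circ(38,78),(0,0,255))],"pics/o7.png",{"top":(60,195,130,110),"scene":(370,150,125,130)},3)
s=env.state();print(s["t"],s["eef_pos"],s["ft_force"])
```

```text
25.25 [486.40729617 -44.85760818 251.72766964] [0.29644361 1.05396056 0.68058293]
```

View pics/o7.png

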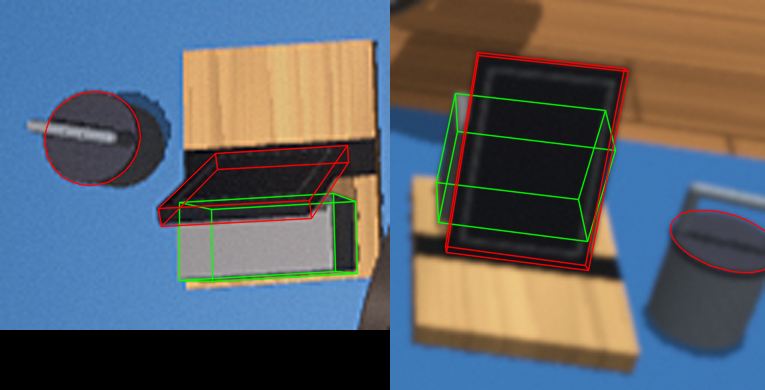

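Both views show the slab leaning on the block and centred, with its bottom edge on the strip. The canister is upright beside the stand. I'm handing the job in.

```bash
python3 -c "
from cell import env
print(env.job_done())"
```

```text
the job is handed in; nothing more can be done
None
```

The job is handed in at about 25 s: the canister stands upright about 20 mm beside the stand, and the slab leans on the granite block at about 20 degrees, centred and square, with its bottom edge on the rubber strip; no verdict came back.

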